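# Set out a clock's wheel train by size

### The job

Pick out the four toothed brass wheels and set each one, by its hub, flat into its own beech dish by size: the largest wheel in the largest dish, the second largest in the second largest, and so on down to the smallest. Set them down gently rather than dropping them, and leave the cherry pendulum guide and the plain brass pendulum bob standing and lying where they are.

Things in the scene. Friction and masses are not known exactly. Their poses are not given: they have to be found in the camera images.
- great_wheel_center (a point): The largest of four toothed brass clock wheels: spoked disc 66 mm across and 6 mm thick, lying flat, with a round steel hub 12 mm in diameter standing up 30 mm from the middle of the disc (whole height 36 mm). The hub is the place to grip, from above. Point: on the hub's axis, half-way up, 18 mm above the wheel's underside; z along the hub, up. Loose, about 25 to 130 g.
- second_wheel_center (a point): The second largest of four toothed brass clock wheels: spoked disc 54 mm across and 6 mm thick, lying flat, with a round steel hub 12 mm in diameter standing up 30 mm from the middle of the disc (whole height 36 mm). The hub is the place to grip, from above. Point: on the hub's axis, half-way up, 18 mm above the wheel's underside; z along the hub, up. Loose, about 25 to 130 g.
- third_wheel_center (a point): The third largest of four toothed brass clock wheels: spoked disc 42 mm across and 6 mm thick, lying flat, with a round steel hub 12 mm in diameter standing up 30 mm from the middle of the disc (whole height 36 mm). The hub is the place to grip, from above. Point: on the hub's axis, half-way up, 18 mm above the wheel's underside; z along the hub, up. Loose, about 25 to 130 g.
- escape_wheel_center (a point): The smallest of four toothed brass clock wheels: spoked disc 32 mm across and 6 mm thick, lying flat, with a round steel hub 12 mm in diameter standing up 30 mm from the middle of the disc (whole height 36 mm). The hub is the place to grip, from above. Point: on the hub's axis, half-way up, 18 mm above the wheel's underside; z along the hub, up. Loose, about 25 to 130 g.
- dish_82_floor (a point): The largest of four round beech dishes with grey felt floors, fixed to the tray: recess 82 mm across inside, 96 mm outside, rim top 12 mm above the tray, floor 6 mm above the tray (recess 6 mm deep, as deep as a wheel's disc is thick). Point: centre of the recess floor; z up.
- dish_70_floor (a point): The second largest of four round beech dishes with grey felt floors, fixed to the tray: recess 70 mm across inside, 84 mm outside, rim top 12 mm above the tray, floor 6 mm above the tray (recess 6 mm deep, as deep as a wheel's disc is thick). Point: centre of the recess floor; z up.
- dish_58_floor (a point): The third largest of four round beech dishes with grey felt floors, fixed to the tray: recess 58 mm across inside, 72 mm outside, rim top 12 mm above the tray, floor 6 mm above the tray (recess 6 mm deep, as deep as a wheel's disc is thick). Point: centre of the recess floor; z up.
- dish_48_floor (a point): The smallest of four round beech dishes with grey felt floors, fixed to the tray: recess 48 mm across inside, 62 mm outside, rim top 12 mm above the tray, floor 6 mm above the tray (recess 6 mm deep, as deep as a wheel's disc is thick). Point: centre of the recess floor; z up.
- guide_center (a point): A turned cherry-wood pendulum guide standing upright among the parts, 40 mm across its foot, 55 mm tall; not to be disturbed. Point: on its axis, half-way up.
- bob_center (a point): A plain brass pendulum bob, a smooth round disc without teeth or hub, 44 mm across, 10 mm thick, lying flat among the parts; not to be disturbed. Point: its centre.
There are look-alikes about, which are no part of the job. What is shaped like the part that bears dish_70_floor but blue is not meant.

How it is judged:
By the outcome, as a careful person would: the job done as asked, in the order asked, and still so for the second after the job is handed in, with the robot touching nothing.
It also fails if it takes over 112 s, if anything falls off the work surface, if the arm or the gripper's body presses on something with over 40 N, if the wrist force passes 120 N, or if a joint passes its speed limit or range.

### The arm

A 6-joint arm with a two-finger parallel gripper is mounted at the origin on the work surface. World frame = base frame: x ahead of the robot, y to its left, z up, the work surface at z = 0. Lengths are in m, angles in rad, forces in N, time in s.
With the tool pointing down it reaches from about 0.3 to 0.85 m from the base axis. Payload 4.2 kg.
Tool frame: the origin (TCP) lies on the centre line of the jaws, within the pads' length; the fingertips stand 14 mm ahead of it and the grasp point (between the pads) lies 5 mm behind it; z points along the fingers, y is the line along which they close (so a half turn about z gives the same grasp; the last joint's range is limited). The gripper opens to 91 mm and grips with 3 to 60 N. Pads are 32 mm wide; open, the fingers measure 118 mm over their backs; the gripper's body (76 mm by 178 mm) begins 60 mm behind the grasp point.
Start: joints at [1.308, 0.32, 1.565, -0, 1.257, -0.02], TCP at [0.138, 0.558, 0.228] pointing down, gripper open.
Joint ranges: [-3.11, 3.11], [-0.84, 2.01], [0.21, 2.61], [-1.34, 4.49], [0.05, 2.63], [-2.56, 2.56]. Speed limits (rad/s): [2.57, 2.57, 3.14, 3.14, 3.14, 3.14].

### API

Orientations are given as [roll, pitch, yaw] about the fixed x, y, z axes, in that order (R = Rz(yaw) Ry(pitch) Rx(roll)).
In Python, from rig import ctrl, claw, imaging, get_clock, get_joint_positions, get_joint_vel, get_joint_efforts, get_tool_pos, get_eef_rot, get_wrist_force, get_ft_torque, get_grip_width, get_finger_force gives the robot as it stands. The module is installed in compiled form; this text tells all that it offers. Calls block until the motion is done:
- ctrl.move_ptp(position, orientation): joint-space move of the TCP to a pose.
- ctrl.movel(position, speed=0.15, ori=None, contact_N=None): straight line of the TCP; ori=None keeps the orientation; speed is the mean speed in m/s. With contact_N (N) it stops when the force on the tool has changed by that much, and returns True; else False.
- ctrl.goto_joints(angles): joint-space move.
- claw.let_go() and claw.clamp(strength=None): open the fingers fully, or close them until they stop; strength is the grip in N (None keeps the last).
- ctrl.wait(seconds).
- ctrl.solve_ik(position, orientation): joint angles nearest the present ones, or None.
- imaging.capture(name): name is "scene" or "side" or "wrist"; returns a dict with "pixels" (400x640x3 uint8, red, green, blue), "camera_matrix" (3x3 intrinsics, pixels), "k1" (the pictures are not rectified: a ray, as slopes to the right and down, at radius r is drawn at 1 + k1 r^2 times it, then the intrinsics apply), "R" (3x3) and "t" (3): a world point X has camera coordinates R X + t; the wrist camera has in their place "hand_eye" (4x4, takes a point from camera to tool coordinates, whose origin is the TCP and whose axes are the flange's). Camera axes: x right, y down, z forward; pixel columns grow to the right and rows downward; lengths in m; the calibration is good to about 2 mm. A picture is of the moment at which its call begins: read the wrist's pose just before it. There is no depth.
A pose or a line that the arm cannot do raises ctrl.IKError and nothing moves.
- ctrl.job_done(): hands the job in; it is judged then, once.
Readings, each from a call of its own:
- get_clock(): time.
- get_joint_positions(): joint angles.
- get_joint_vel(): joint speeds.
- get_joint_efforts(): joint torques, N m.
- get_tool_pos(): TCP position.
- get_eef_rot(): TCP orientation.
- get_wrist_force(): force on the tool from outside, world axes, zero at the start.
- get_ft_torque(): the same for the moment, N m.
- get_grip_width(): finger opening in m.
- get_finger_force(): force on a finger pad.
Only numpy, scipy, OpenCV 4.12 (cv2) and the standard library are available. Lean on these libraries where they do the work, as an engineer would, in place of code of your own. Each camera call takes 0.05 s, during which the arm holds its last target. There are 200 camera calls.

## Working session

There is one attempt and no reset: what is moved stays moved. The work goes in short steps, each a Python script; the robot and the scene stay as the last script left them, time stands still between calls to the robot, and variables do not carry over. Pictures are saved under pics/ and viewed, at most 14 in all, crops included, and the job is handed in when it is done.

```bash
mkdir -p pics; python3 - <<'E'
from rig import *
import cv2, numpy as np
for n in ("scene","side","wrist"):
    c=imaging.capture(n); cv2.imwrite(f"pics/{n}0.png",c["pixels"][:,:,::-1])
    print(n,{k:np.round(v,4).tolist() for k,v in c.items() if k!="pixels"})
print(get_clock(),get_tool_pos(),get_eef_rot())
E
```

```text
scene {'camera_matrix': [[466.2304, 0.0, 322.9828], [0.0, 466.2304, 195.5796], [0.0, 0.0, 1.0]], 'k1': -0.0041, 'R': [[-0.0475, 0.9988, 0.0097], [0.712, 0.0407, -0.701], [-0.7006, -0.0263, -0.7131]], 't': [0.0271, -0.398, 1.6433]}
side {'camera_matrix': [[507.9247, 0.0, 325.9784], [0.0, 507.9247, 197.6668], [0.0, 0.0, 1.0]], 'k1': -0.1083, 'R': [[-0.9305, -0.3663, -0.0105], [-0.2458, 0.6451, -0.7235], [0.2717, -0.6706, -0.6902]], 't': [0.5715, 0.1967, 0.8903]}
wrist {'camera_matrix': [[357.7229, 0.0, 321.9572], [0.0, 357.7229, 196.6315], [0.0, 0.0, 1.0]], 'k1': -0.0058, 'hand_eye': [[-0.0007, -0.9557, -0.2943, 0.0836], [1.0, -0.001, 0.0007, -0.0007], [-0.001, -0.2943, 0.9557, -0.1579], [0.0, 0.0, 0.0, 1.0]]}
0.15 [0.13815547 0.55779317 0.22732727] [-3.14028031e+00 -1.67413783e-05  2.89877973e+00]
```

View pics/scene0.png

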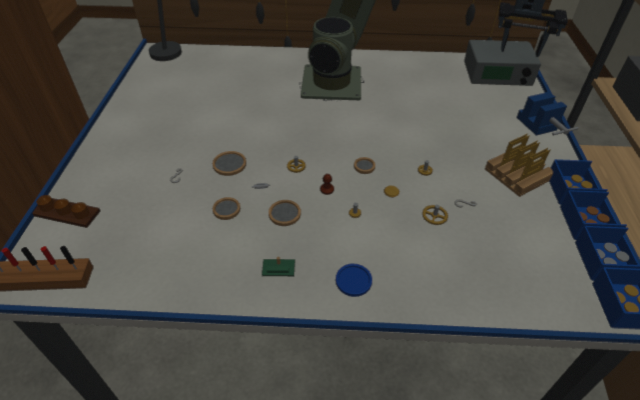

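View pics/side0.png

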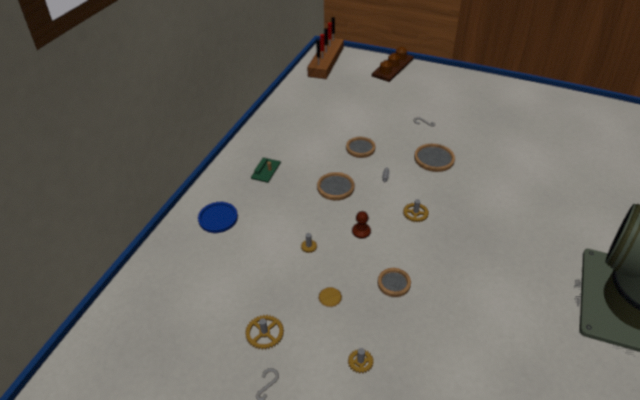

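The scene view shows the wheels near px (296,165), (355,211), (425,169) and (435,214). The dishes are at (229,162), (226,208), (284,212) and (364,165), with the guide at (327,184), the bob at (391,191) and the blue decoy at (354,280).

```bash
cat > h.py <<'E'
from rig import *
import cv2, numpy as np
from scipy.spatial.transform import Rotation as Ro
def cam(n):
    p,e=get_tool_pos(),get_eef_rot(); c=imaging.capture(n)
    if n=="wrist":
        T=np.eye(4);T[:3,:3]=Ro.from_euler('xyz',e).as_matrix();T[:3,3]=p
        M=T@c["hand_eye"]; c["R"]=M[:3,:3].T; c["t"]=-M[:3,:3].T@M[:3,3]
    return c
def ray(c,uv):
    K=c["camera_matrix"]; d=(np.atleast_2d(uv)-K[:2,2])/np.array([K[0,0],K[1,1]])
    s=d.copy()
    for _ in range(8): s=d/(1+c["k1"]*(s**2).sum(1,keepdims=True))
    R,t=np.array(c["R"]),np.array(c["t"])
    return -R.T@t, np.c_[s,np.ones(len(s))]@R
def toplane(c,uv,z):
    o,d=ray(c,uv); return o+d*((z-o[2])/d[:,2])[:,None]
def proj(c,X):
    Y=np.atleast_2d(X)@np.array(c["R"]).T+c["t"]; s=Y[:,:2]/Y[:,2:]
    s=s*(1+c["k1"]*(s**2).sum(1,keepdims=True)); K=c["camera_matrix"]
    return s@np.array(K)[:2,:2].T+np.array(K)[:2,2]
E
python3 - <<'E'
from h import *
c=cam("scene")
A=[(296,166),(355,213),(425,171),(435,215),(229,162),(226,208),(284,212),(364,165),(327,190),(391,191)]
print(toplane(c,A,0.006).round(3))
s=cam("side")
B=[(416,213),(308,247),(361,362),(264,332),(435,157),(360,147),(335,186),(394,282),(361,232),(330,297)]
print(toplane(s,B,0.006).round(3))
E
```

```text
[[ 0.452 -0.083  0.006]
 [ 0.623  0.085  0.006]
 [ 0.451  0.282  0.006]
 [ 0.618  0.29   0.006]
 [ 0.446 -0.275  0.006]
 [ 0.624 -0.249  0.006]
 [ 0.63  -0.098  0.006]
 [ 0.436  0.111  0.006]
 [ 0.543  0.009  0.006]
 [ 0.537  0.182  0.006]]
[[ 0.443 -0.08   0.006]
 [ 0.618  0.087  0.006]
 [ 0.441  0.284  0.006]
 [ 0.613  0.291  0.006]
 [ 0.446 -0.277  0.006]
 [ 0.624 -0.25   0.006]
 [ 0.631 -0.098  0.006]
 [ 0.436  0.109  0.006]
 [ 0.533  0.012  0.006]
 [ 0.535  0.182  0.006]]
```

```bash
python3 - <<'E'
from h import *
ori=[np.pi,0,np.pi]
import pickle
for i,(x,y) in enumerate([(0.50,0.17),(0.50,-0.17)]):
    ctrl.move_ptp([x,y,0.26],ori)
    c=cam("wrist"); pickle.dump(c,open(f"w{i}.pkl","wb")); cv2.imwrite(f"pics/w{i}.png",c["pixels"][:,:,::-1])
    print(get_clock(),get_tool_pos(),get_eef_rot(),get_joint_positions())
E
```

```text
2.225 [0.49974054 0.17080407 0.25992202] [ 3.14133022e+00 -2.34414422e-04 -3.14040455e+00] [ 3.07365708e-01  2.26392938e-01  1.61415198e+00  3.32913554e-04
  1.30119216e+00 -1.26470739e+00]
3.5583 [ 0.50034237 -0.16884927  0.26002187] [ 3.14109919e+00  1.60098601e-04 -3.14005040e+00] [-3.47561877e-01  2.26176066e-01  1.61418911e+00  5.37884666e-04
  1.30124587e+00 -1.92004374e+00]
```

View pics/w0.png

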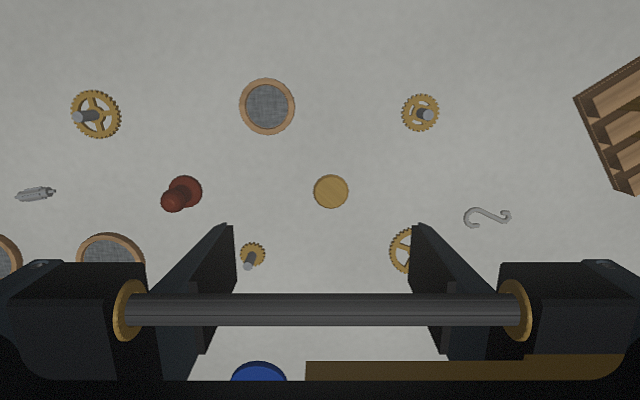

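View pics/w1.png

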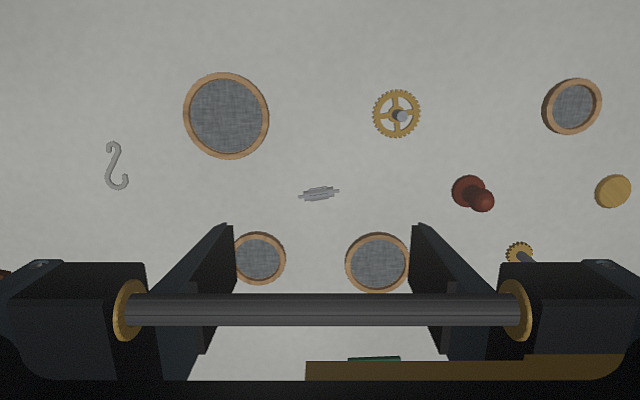

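The wrist views show the dish at w0 (266,106), the bob at (331,191) and the guide at (181,194). The wheels at x≈0.62 are partly hidden behind the fingers. I'll take two more views further out and measure every outline on its plane.

```bash
cat > meas.py <<'E'
from h import *
def blobs(c,z,lo=(5,60,40),hi=(30,255,255)):
    m=cv2.inRange(cv2.cvtColor(c["pixels"],cv2.COLOR_RGB2HSV),np.array(lo),np.array(hi))
    m=cv2.morphologyEx(m,cv2.MORPH_CLOSE,np.ones((3,3)))
    out=[]
    for k in cv2.findContours(m,cv2.RETR_EXTERNAL,cv2.CHAIN_APPROX_NONE)[0]:
        if cv2.contourArea(k)<150 : continue
        x,y,w,h=cv2.boundingRect(k)
        if y<2 or x<2 or x+w>638: continue
        P=toplane(c,k[:,0].astype(float)+0.0,z)[:,:2]
        (cx,cy),r=cv2.minEnclosingCircle((P*1000).astype(np.float32))
        e=cv2.fitEllipse((P*1000).astype(np.float32))
        if r<70: out.append((x+w//2,y+h//2,round(cx,1),round(cy,1),round(2*r,1),np.round(e[0],1).tolist(),np.round(e[1],1).tolist()))
    return out
E
python3 - <<'E'
from meas import *
import pickle
ori=[np.pi,0,np.pi]
for i,(x,y) in enumerate([(0.67,-0.17),(0.67,0.17)]):
    ctrl.move_ptp([x,y,0.26],ori)
    c=cam("wrist"); pickle.dump(c,open(f"w{i+2}.pkl","wb")); cv2.imwrite(f"pics/w{i+2}.png",c["pixels"][:,:,::-1])
print(get_clock())
for i in range(4):
    c=pickle.load(open(f"w{i}.pkl","rb")); print(i)
    for b in blobs(c,0.008): print(*b)
E
```

```text
5.6583
0
515 310 701.9 429.0 102.5 [701.7, 428.4] [40.0, 97.2]
129 310 701.5 -87.0 102.8 [701.3, -87.0] [40.2, 97.6]
252 254 618.0 82.8 34.0 [617.3, 82.6] [29.6, 30.4]
110 249 626.7 -99.1 87.6 [625.1, -99.1] [66.9, 80.5]
400 251 613.8 276.8 62.2 [614.1, 270.1] [26.2, 58.7]
181 194 540.2 0.2 56.4 [539.1, 1.9] [35.9, 56.3]
331 191 535.6 180.6 42.7 [535.5, 180.5] [40.8, 41.4]
420 113 443.7 280.1 42.4 [443.8, 280.1] [39.8, 40.4]
96 114 445.8 -83.7 56.9 [445.5, -82.5] [49.9, 52.8]
267 106 437.4 108.8 62.0 [437.5, 108.6] [60.3, 60.9]
1
515 310 702.6 88.8 103.1 [702.4, 88.9] [40.2, 97.3]
129 310 702.5 -426.6 102.3 [702.0, -426.8] [40.5, 97.5]
519 252 616.9 80.1 34.2 [616.1, 79.0] [27.2, 32.4]
377 263 632.4 -99.5 87.9 [632.2, -99.1] [82.0, 86.6]
260 259 625.5 -251.2 75.4 [625.2, -250.7] [63.7, 69.6]
473 193 540.4 12.7 57.7 [539.4, 10.9] [35.7, 57.9]
613 191 536.0 179.4 44.1 [536.1, 179.2] [40.9, 42.8]
397 114 445.8 -86.4 54.0 [445.9, -86.4] [51.7, 52.1]
571 106 438.0 108.9 67.3 [437.7, 109.2] [60.5, 66.5]
226 116 449.3 -277.6 96.8 [449.4, -277.6] [94.6, 95.7]
2
515 310 870.4 87.9 102.6 [870.2, 88.0] [40.0, 96.8]
129 310 870.2 -426.5 102.4 [870.0, -426.5] [40.3, 97.3]
543 119 620.0 79.4 34.6 [619.5, 79.2] [30.3, 31.2]
385 129 632.1 -98.9 84.3 [631.9, -98.8] [82.4, 83.1]
250 123 625.1 -251.7 72.5 [625.1, -251.7] [70.4, 71.0]
494 39 535.0 12.2 53.6 [535.1, 10.4] [36.4, 53.4]
3
515 310 873.1 425.5 103.0 [872.9, 425.5] [40.0, 97.2]
129 310 872.2 -90.1 102.5 [871.8, -90.3] [40.5, 97.6]
246 117 619.4 82.5 32.3 [619.1, 82.3] [30.1, 30.4]
87 128 631.5 -99.2 88.8 [631.4, -99.2] [82.7, 87.8]
429 113 615.0 287.7 66.1 [614.9, 287.6] [63.7, 64.3]
164 37 533.6 1.2 52.4 [534.8, 2.5] [36.4, 51.9]
334 37 536.6 180.5 42.1 [536.7, 180.6] [40.9, 41.1]
```

```bash
cat > pp.py <<'E'
from h import *
ori=[np.pi,0,np.pi]
def pp(w,d):
    ctrl.move_ptp([*w,0.12],ori)
    ctrl.movel([*w,0.040],0.12)
    print("down contact",ctrl.movel([*w,0.026],0.04,contact_N=5))
    claw.clamp(20); g=get_grip_width(); z0=get_tool_pos()[2]
    ctrl.movel([*w,0.13],0.12)
    print("grip",g,get_grip_width(),"z0",z0)
    if get_grip_width()<0.008: raise SystemExit("missed")
    ctrl.move_ptp([*d,0.13],ori)
    ctrl.movel([*d,z0+0.015],0.12)
    hit=ctrl.movel([*d,z0+0.002],0.02,contact_N=2.5)
    print("place",hit,get_tool_pos(),get_wrist_force(),"expect z",z0+0.006)
    if abs(get_tool_pos()[2]-z0-0.006)>0.0035: raise SystemExit("odd height; still holding")
    claw.let_go(); ctrl.movel([*d,0.13],0.12)
    print("clock",get_clock())
E
python3 - <<'E'
from pp import *
pp((0.615,0.2877),(0.4493,-0.2776))
ctrl.move_ptp([0.53,-0.22,0.26],ori)
c=cam("wrist"); cv2.imwrite("pics/p1.png",c["pixels"][:,:,::-1])
E
```

```text
down contact False
grip 0.011100301936060581 0.011335053320892248 z0 0.02597650678662127
place True [ 0.44937093 -0.27768151  0.03173952] [-0.60373733 -0.39605257  3.82940347] expect z 0.03197650678662127
clock 15.7083
```

View pics/p1.png

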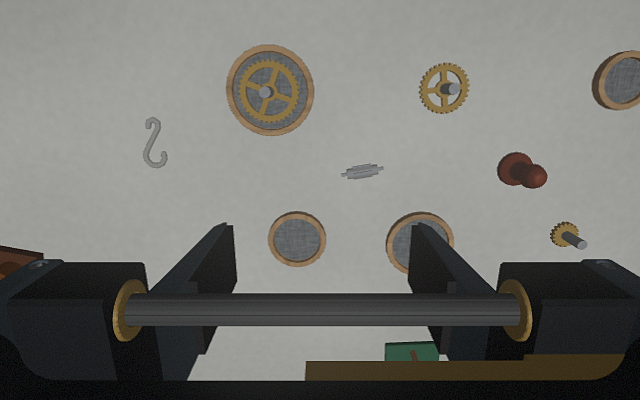

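The great wheel sits flat and centred in the 82 mm dish, at px (268,92). I'll do the other three.

```bash
python3 - <<'E'
from pp import *
from meas import blobs
pp((0.4458,-0.0855),(0.632,-0.099))
pp((0.4438,0.280),(0.625,-0.2515))
pp((0.6193,0.0815),(0.4375,0.1088))
for i,p in enumerate([(0.54,0.05),(0.68,-0.17)]):
    ctrl.move_ptp([*p,0.26],ori)
    c=cam("wrist"); cv2.imwrite(f"pics/f{i}.png",c["pixels"][:,:,::-1])
    for b in blobs(c,0.008): print(*b)
print(get_clock())
E
```

```text
down contact False
grip 0.01102082220744578 0.011697868559751013 z0 0.02598914628251779
place True [ 0.63208869 -0.09901446  0.03184041] [-0.87713538  0.16940677  3.50032844] expect z 0.03198914628251779
clock 25.2333
down contact False
grip 0.01131808456027284 0.011220102414277601 z0 0.025991409359468517
place True [ 0.62506434 -0.25158085  0.03183756] [-0.28119455  0.03247346  3.64775374] expect z 0.031991409359468516
clock 35.9667
down contact False
grip 0.011436689291340405 0.011427785318499507 z0 0.025991916401768313
place True [0.43762442 0.10884259 0.03177791] [-1.00124101 -0.80503573  2.94344175] expect z 0.031991916401768315
clock 45.1333
515 310 738.2 306.5 101.5 [738.1, 306.0] [39.9, 96.0]
129 310 737.6 -206.1 101.4 [737.0, -206.1] [40.0, 96.3]
200 232 630.6 -100.3 86.8 [621.1, -106.8] [50.0, 79.5]
78 232 625.2 -251.0 78.8 [624.2, -250.1] [71.6, 75.0]
285 162 537.4 5.6 42.1 [536.8, 5.8] [36.9, 41.0]
434 161 536.1 179.9 42.6 [536.0, 179.9] [40.9, 41.4]
377 70 437.5 109.2 62.1 [437.4, 109.2] [60.5, 60.8]
515 310 881.5 90.1 102.5 [881.4, 89.6] [40.1, 96.9]
129 310 881.2 -425.6 102.2 [880.7, -425.8] [40.4, 97.0]
384 120 631.9 -98.7 84.3 [631.9, -98.7] [82.5, 83.0]
248 114 625.2 -251.6 72.1 [625.1, -251.7] [70.5, 70.9]
494 28 534.2 11.6 53.8 [534.9, 10.3] [36.1, 53.7]
46.9833
```

View pics/f0.png

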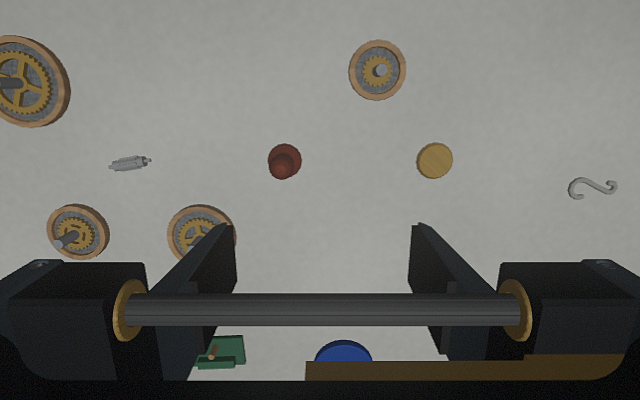

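View pics/f1.png

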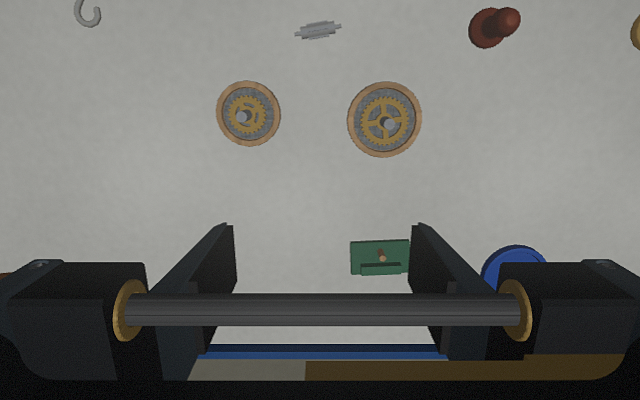

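All four wheels lie flat in their dishes: escape at f0 (377,70), third at f1 (248,114), second at f1 (384,120) and great at f0 (20,82). The guide at f0 (285,162) and the bob at (434,161) have not moved.

```bash
python3 -c "
from rig import *
ctrl.job_done()"
```

```text
the job is handed in; nothing more can be done
```

The job is handed in: all four wheels are set gently and flat in their matching dishes, largest first, in about 47 s, and the guide and bob were left undisturbed.

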